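# Hold the bench centres open for loading

### The job

Open the bench centres so that a workmate can load an arbor: pull the lock knob on the side of the tailstock fully out and leave it out, then draw the spring-loaded spindle back by its upright handle until its pointer stands opposite the marker clamped on the scale bar, and keep it there. The spindle springs back if let go, so the program finishes while the gripper is still holding the handle on the mark. Leave everything else on the bench where it is.

Things in the scene. Friction and masses are not known exactly. Their poses are not given: they have to be found in the camera images.
- centres: Bench centres, fixed green fixture: bed 420 x 120 mm, 30 mm high. Origin: centre of the underside; x along the bed from tailstock to headstock, y across towards the lock knob, z up. Headstock block (55 x 70 mm, top 92 mm up) at x +172 mm; tailstock block (90 x 70 mm, top 88 mm) at x -30 mm. The spindle is drawn back along -x. Placed and turned anew each time.
- lock (a joint): Travel of the lock knob in m: 0 home (spindle locked), 0.024 fully out; slides along the fixture's +y. Over-centre detent: it resists with about 4 to 6 N from 4 mm on, then past mid travel snaps on outwards and stays out by itself. While it is in, its pin blocks the spindle after about 1 mm.
- knob (a point): Centre of the lock knob's head: dark steel disc, diameter 30 mm, 22 mm long, axis level along the fixture's y, on an 8 mm stem, 60 mm above the bench. Home, it lies at x -36, y +83 mm in the fixture, with a 27 mm free gap between head and the stem's boss.
- spindle (a joint): How far the spindle is drawn back, in m: 0 home (forward), 0.095 end of travel, growing along the fixture's -x. A return spring pulls it home with about 5 N at 0 and 11 N at 0.075.
- handle (a point): Grip point of the upright handle, 118 mm above the bench, 22 mm below its top: black plastic plate, 14 mm thick along the fixture's x, 36 mm wide along y, from 40 to 140 mm above the bench, fixed on the spindle's rear end. Home, it stands at x -111 mm, y 0, with a 29 mm free gap to the tailstock block.
- pointer (a point): Tip of the small steel pointer at the handle's foot, 46 mm above the bench, 37 mm from the centre line on the -y side (away from the lock knob), at the same x as the handle; it moves with the spindle.
- mark (a point): Middle of the marker's edge next to the pointer, 46 mm above the bench, at y -40 mm. The marker is a fixed black block, 10 mm long (along x), 32 mm wide, top 60 mm above the bench, clamped on the aluminium scale bar on the bed, 40 to 75 mm behind the pointer's home place, set anew each time. The pointer is on the mark when its x in the fixture equals this one.
- screwdriver: Bystander: screwdriver with blue handle, 200 mm, lying on the bench beside the fixture. Origin: its middle, underside.
- disc: Bystander: black grinding disc, 100 mm across, 6 mm thick, lying flat near the handle. Origin: centre of its underside.
- tape: Bystander: red tape measure, 65 x 40 x 62 mm, standing beside the bed. Origin: centre of its underside.
- pliers: Bystander: pliers with green and yellow grips, 165 mm, 18 mm high. Origin: under the pivot.
- wrench: Bystander: steel wrench, 200 mm. Origin: its middle, underside.
- arbor: Bystander: steel arbor to be loaded later by the workmate: rod 14 mm x 110 mm with two 36 mm flanges, lying. Origin: under its middle.

How it is judged:
By the outcome, as a careful person would: the job done as asked, in the order asked, and still so for the second after the job is handed in, while the arm keeps its last pose, push and grip.
It also fails if it takes over 42 s, if anything falls off the work surface, if the arm or the gripper's body presses on something with over 40 N, if the wrist force passes 120 N, or if a joint passes its speed limit or range.

### The arm

A 6-joint arm with a two-finger parallel gripper is mounted at the origin on the work surface. World frame = base frame: x ahead of the robot, y to its left, z up, the work surface at z = 0. Lengths are in m, angles in rad, forces in N, time in s.
With the tool pointing down it reaches from about 0.3 to 0.875 m from the base axis. Payload 6.4 kg.
Tool frame: the origin (TCP) lies at the very end of the fingers, on their centre line; the grasp point (between the pads) lies 19 mm behind it; z points along the fingers, y is the direction in which the jaws open and shut (so a half turn about z gives the same grasp; the last joint's range is limited). The gripper opens to 88 mm and grips with 3 to 60 N. Pads are 18 mm wide; open, the fingers measure 123 mm over their backs; the gripper's body (75 mm by 187 mm) begins 45 mm behind the grasp point.
Start: joints at [-1.37, 0.181, 1.607, -0, 1.354, -0.206], TCP at [0.228, -0.528, 0.239] pointing down, gripper open.
Joint ranges: [-2.99, 2.99], [-0.89, 2.07], [0.3, 2.58], [-1.14, 4.28], [0, 2.63], [-3.12, 3.12]. Speed limits (rad/s): [2.57, 2.57, 3.01, 3.14, 3.14, 3.14].

### API

Orientations are given as a unit quaternion [w, x, y, z].
In Python, from workcell import state, eyes, workorder gives the robot as it stands.
- The arm moves only by the tool apply_moves, never from a script. Its argument "motion" is a list of rows, each a list of 2 entries, a list of its own where there are three numbers: the shift along the tool's x, y, z normalised to -1 to 1, where 1 is 0.12 m, then the turn about the tool's z normalised to -1 to 1, where 1 is 180 degrees. A call has 1 to 10 rows; each row is the pose to reach, as a shift and turn from the pose measured when the call began, along the tool's axes at that moment, turning the shorter way round; what a row does not reach only later rows make up. A row lasts 1/8 s, in which the tool goes at most 62.5 mm and 10.7 degrees, less where a joint would pass 70% of its speed; a pose out of reach is approached as far as the arm can. A call with a number of a shift or a turn outside -1 to 1 is refused whole. A call with a gripper value outside its range is refused whole. "hand" is the finger opening in mm, from 0 to 88.1, set as the call begins (left out, the last holds). The fingers move at their own pace and stop on an object; "force" is the grip in N (left out, the last holds). Time passes only in rows, so rows that repeat a pose let the fingers close. It gives the time, the measured TCP pose, the force and the opening at its end, in the units of the state.
- state(): the state, without advancing time (a new reading comes with each control period).
- eyes.capture(name): name is "side" or "top"; returns (picture, depth): 384x512x3 uint8, blue, green, red; 384x512 float32, m along the optical axis (not along the pixel's ray), 0 where there is no reading.
- eyes.camera_info(name): a dict with "fx", "fy", "cx", "cy" (pixels), "extrinsics" (4x4, takes a point from world to camera coordinates). Camera axes: x right, y down, z forward; pixel columns grow to the right and rows downward; lengths in m; the calibration is good to about 2 mm. A picture is of the moment at which its call begins. camera_info takes no time and is no camera call.
- workorder.hand_in(): hands the job in, once; it reports no verdict.
The state is a dict: "t": time; "joints": joint angles; "joint_velocities": joint speeds; "tau": joint torques, N m; "tool_pos": TCP position; "tool_rot": TCP orientation; "ft_force": force on the tool from outside, world axes, zero at the start; "torque": the same for the moment, N m; "opening": finger opening in m.
Only numpy, scipy, OpenCV 4.12 (cv2) and the standard library are available. Lean on these libraries where they do the work, as an engineer would, in place of code of your own. Each camera call takes 0.05 s, during which the arm holds its last target. There are 200 camera calls.

## Working session

There is one attempt and no reset: what is moved stays moved. The work goes in short steps, Python scripts to look and compute and a tool call to move; the robot and the scene stay as the last step left them, time stands still between calls to the robot, and variables do not carry over. Pictures are saved under pics/ and viewed, about 8 in all and at most 12, crops included, and the job is handed in when it is done.

Besides the shell and the picture viewer there is one more tool, called after "Emit:" by a JSON object that holds its "api" and its "payload". apply_moves: Moves the arm, as the interface text tells. Scaled input: -1 to 1 covers 0.12 m each way for a shift and 180 degrees each way for a turn. Its arguments: {"type":"object","properties":{"motion":{"type":"array"},"hand":{"type":"number"},"force":{"type":"number"}},"required":["motion"]}

```bash
mkdir -p pics; cat > h.py <<'E'
import numpy as np, cv2
from workcell import state, eyes, workorder
def cap(n):
    im,d=eyes.capture(n); return im,d,eyes.camera_info(n)
def world(u,v,d,ci):
    p=np.stack([(u-ci["cx"])/ci["fx"]*d,(v-ci["cy"])/ci["fy"]*d,d,np.ones_like(d)],-1)
    return (p@np.linalg.inv(ci["extrinsics"]).T)[...,:3]
def cloud(d,ci):
    v,u=np.indices(d.shape).astype(float); return world(u,v,d.astype(float),ci)
def onplane(u,v,z,ci):
    E=np.linalg.inv(ci["extrinsics"]); r=E[:3,:3]@[(u-ci["cx"])/ci["fx"],(v-ci["cy"])/ci["fy"],1]
    return E[:3,3]+r*(z-E[2,3])/r[2]
E
python3 - <<'E'
from h import *
for n in("top","side"):
    im,d,ci=cap(n); np.savez(f"{n}0.npz",im=im,d=d); cv2.imwrite(f"pics/{n}0.png",im)
    print(n,ci["fx"],np.linalg.inv(ci["extrinsics"]).round(3))
s=state();print(s["t"],s["tool_rot"],s["tool_pos"])
E
```

```text
top 360.54784976903807 [[ 0.012 -0.987  0.159  0.368]
 [-1.    -0.013 -0.003 -0.019]
 [ 0.005 -0.158 -0.987  1.144]
 [ 0.     0.     0.     1.   ]]
side 367.2043846137194 [[-0.994 -0.041  0.101  0.435]
 [-0.106  0.571 -0.814  0.872]
 [-0.024 -0.82  -0.572  0.717]
 [ 0.     0.     0.     1.   ]]
0.1 [-7.72586915e-04  9.79385308e-01  2.01999558e-01 -6.05676104e-06] [ 0.22742534 -0.52759538  0.237928  ]
```

View pics/top0.png

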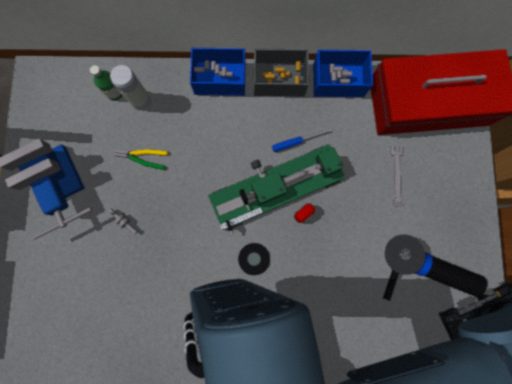

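View pics/side0.png

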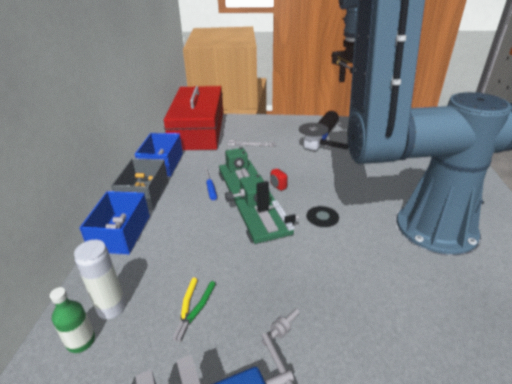

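The top view shows the fixture from (210,210) to (345,165), the knob at about (256,163) and the tailstock end at lower left. In the side view the handle is at about (263,195) and the marker at about (290,219).

```bash
cat > m.py <<'E'
from h import *
def load(n): z=np.load(f"{n}0.npz"); return z["im"],z["d"],eyes.camera_info(n)
im,d,ci=load("top"); P=cloud(d,ci)
hsv=cv2.cvtColor(im,cv2.COLOR_BGR2HSV)
g=cv2.inRange(hsv,(50,80,30),(90,255,255))
n,l,st,c=cv2.connectedComponentsWithStats(g); g=None
m=(l==l[190,268]); print(st[l[190,268]])
A=P[m]; bed=A[(A[:,2]>.015)&(A[:,2]<.045)]; print("bed",len(bed),np.median(bed[:,2]))
Q=A[A[:,2]>.015]
r=cv2.minAreaRect(Q[:,:2].astype(np.float32)); print(r)
ang=np.arctan2(*(lambda b:max((b[1]-b[0],b[2]-b[1]),key=np.linalg.norm))(cv2.boxPoints(r))[::-1])
if np.sin(ang)>0: ang+=np.pi
ex=np.array([np.cos(ang),np.sin(ang)]); ey=np.array([-ex[1],ex[0]])
print("ang",np.degrees(ang)%360-360)
o=np.array(r[0])
def fx(p): q=p[...,:2]-o; return np.stack([q@ex,q@ey,p[...,2]],-1)
F=fx(P)
for nm,lo,hi in(("tail",.08,.095),("knob",.045,.08),("handle",.115,.15)):
    k=(F[...,2]>lo)&(F[...,2]<hi)&(abs(F[...,0])<.23)&(abs(F[...,1])<.11)
    if nm=="knob":k&=(F[...,1]>.065)&(abs(F[...,0]+.036)<.05)
    f=F[k]; print(nm,len(f),np.percentile(f,[2,50,98],axis=0).round(4).tolist() if len(f) else "")
ims,ds,cs=load("side"); S=fx(cloud(ds,cs))
for nm,lo,hi in(("handleS",.095,.15),("knobS",.045,.08)):
    k=(S[...,2]>lo)&(S[...,2]<hi)&(abs(S[...,1])<.11)
    k&=(abs(S[...,0]+.111)<.04) if nm=="handleS" else (S[...,1]>.065)&(abs(S[...,0]+.036)<.05)
    f=S[k]; print(nm,len(f),np.percentile(f,[2,50,98],axis=0).round(4).tolist() if len(f) else "")
a=cv2.resize(im[140:240,200:355],None,fx=5,fy=5,interpolation=2); cv2.imwrite("pics/tz.png",a)
a=cv2.resize(ims[140:250,200:310],None,fx=5,fy=5,interpolation=2); cv2.imwrite("pics/sz.png",a)
print(o)
E
python3 m.py
```

```text
[ 209  145  136   79 3795]
bed 2522 0.029201406543830966
((0.5162718296051025, -0.10638968646526337), (0.20021037757396698, 0.41675713658332825), 24.052759170532227)
ang -65.947235
tail 1130 [[-0.0737, 0.0077, 0.082], [-0.0045, 0.0414, 0.0883], [0.1945, 0.075, 0.0939]]
knob 41 [[-0.0755, 0.0671, 0.0595], [-0.0361, 0.0873, 0.0649], [-0.0205, 0.1095, 0.0755]]
handle 64 [[-0.1184, 0.0245, 0.1239], [-0.1121, 0.0411, 0.1386], [-0.1053, 0.0579, 0.1425]]
handleS 183 [[-0.1171, 0.0267, 0.0964], [-0.1131, 0.0434, 0.1217], [-0.1039, 0.0596, 0.1418]]
knobS 135 [[-0.073, 0.0657, 0.0468], [-0.0383, 0.0766, 0.0644], [0.0083, 0.1068, 0.0796]]
[ 0.51627183 -0.10638969]
```

View pics/tz.png

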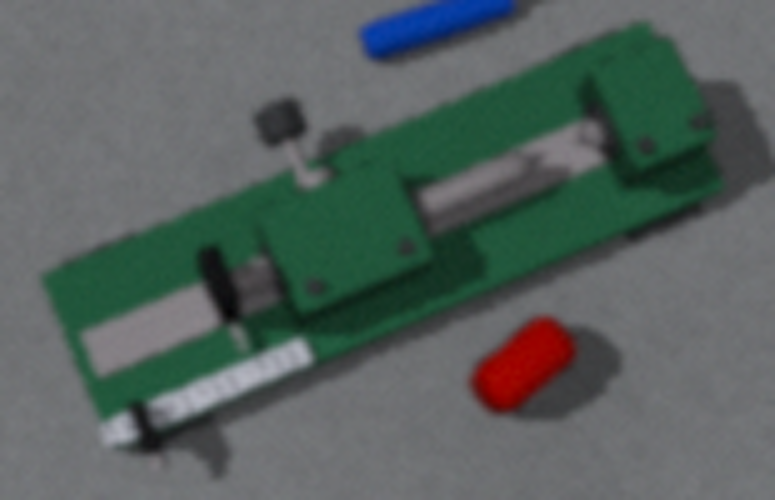

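View pics/sz.png

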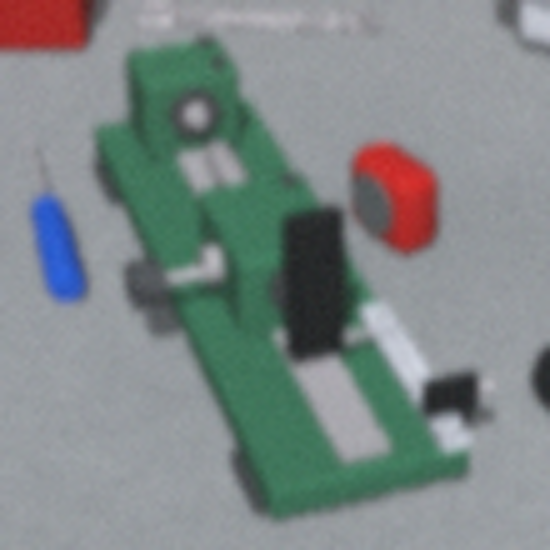

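```bash
cat > m2.py <<'E'
from h import *
from scipy.optimize import minimize_scalar
def load(n): z=np.load(f"{n}0.npz"); return z["im"],z["d"],eyes.camera_info(n)
im,d,ci=load("top"); P=cloud(d,ci)
hsv=cv2.cvtColor(im,cv2.COLOR_BGR2HSV)
g=cv2.inRange(hsv,(50,80,30),(90,255,255)); g=cv2.morphologyEx(g,cv2.MORPH_OPEN,np.ones((3,3)))
n,l,st,c=cv2.connectedComponentsWithStats(g); m=l==l[190,268]
A=P[m]; bed=A[(A[:,2]>.022)&(A[:,2]<.038)][:,:2]
def rot(a): return np.array([[np.cos(a),np.sin(a)],[-np.sin(a),np.cos(a)]])
def ext(a,q=(1,99)): return np.percentile(bed@rot(a).T,q,axis=0)
a=minimize_scalar(lambda a:np.ptp(ext(a)[:,1]),bounds=(-1.4,-1.05),method="bounded").x
e=ext(a,(.3,99.7)); o=rot(a).T@e.mean(0); print("ang",np.degrees(a),"size",np.ptp(e,axis=0),"o",o)
def fx(p): return np.concatenate([(p[...,:2]-o)@rot(a).T,p[...,2:]],-1)
F=fx(P); ims,ds,cs=load("side"); S=fx(cloud(ds,cs))
def rep(nm,G,b,extra=True):
    k=np.ones(G.shape[:2],bool)&extra
    for i in range(3): k&=(G[...,i]>b[i][0])&(G[...,i]<b[i][1])
    f=G[k]; print(nm,len(f),(np.percentile(f,[3,50,97],axis=0)*1e3).round(1).tolist() if len(f) else "")
hs=cv2.cvtColor(ims,cv2.COLOR_BGR2HSV)
for t,G,h in(("T",F,hsv),("S",S,hs)):
    dk=h[...,2]<75; dark=dk&~((h[...,1]>100)&(h[...,0]>45)&(h[...,0]<95))
    rep("tailtop"+t,G,((-.09,.03),(-.06,.06),(.083,.095)))
    rep("headtop"+t,G,((.12,.22),(-.06,.06),(.087,.1)))
    rep("handle"+t,G,((-.15,-.08),(-.04,.04),(.1,.15)))
    rep("knob"+t,G,((-.07,0),(.06,.11),(.045,.085)),dark)
    rep("marker"+t,G,((-.22,-.135),(-.09,-.03),(.045,.07)),dark)
E
python3 m2.py
```

```text
ang -66.30968646799138 size [0.41272565 0.11760273] o [ 0.55346944 -0.08927739]
tailtopT 684 [[-72.5, -32.1, 83.9], [-30.9, 0.5, 87.3], [11.3, 32.8, 91.5]]
headtopT 398 [[146.3, -31.1, 87.7], [171.3, 1.0, 91.0], [196.6, 34.0, 95.4]]
handleT 69 [[-118.1, -17.1, 106.0], [-111.7, -1.4, 138.2], [-105.0, 15.7, 142.2]]
knobT 65 [[-48.7, 72.5, 60.1], [-36.3, 80.7, 70.4], [-24.0, 91.0, 76.0]]
markerT 32 [[-188.7, -72.5, 52.5], [-184.0, -60.0, 58.9], [-180.2, -43.0, 63.6]]
tailtopS 282 [[-69.5, -29.3, 85.3], [-21.1, 11.7, 88.6], [14.2, 34.8, 91.2]]
headtopS 172 [[148.1, -30.6, 88.0], [170.5, 1.6, 92.5], [199.3, 34.8, 97.9]]
handleS 163 [[-115.9, -14.9, 101.9], [-112.4, 2.4, 124.8], [-104.4, 17.9, 141.7]]
knobS 5 [[-47.4, 74.1, 49.4], [-44.5, 80.0, 55.0], [-40.9, 84.0, 57.6]]
markerS 49 [[-187.2, -67.7, 46.0], [-185.0, -54.9, 54.2], [-182.3, -40.4, 61.1]]
```

```bash
cat >> h.py <<'E'
from scipy.spatial.transform import Rotation as R
A=np.radians(-66.31); O=np.array([.5535,-.0893])
M=np.array([[np.cos(A),np.sin(A)],[-np.sin(A),np.cos(A)]])
def tool():
    s=state(); q=s["tool_rot"]; return s,R.from_quat(q[1:]+q[:1] if isinstance(q,list) else np.r_[q[1:],q[:1]])
def shift(f):
    "units to move TCP to fixture point f (m); also yaw error of tool y vs fixture x"
    s,r=tool(); w=np.r_[M.T@np.array(f[:2])+O,f[2]]
    ty=r.as_matrix()[:,1]; dx=np.degrees(np.arctan2(ty[1],ty[0]))
    f0=np.r_[M@(np.array(s["tool_pos"])[:2]-O),s["tool_pos"][2]]
    print("t",s["t"],"open",s["opening"],"F",np.round(s["ft_force"],1),"tcp fix mm",(f0*1e3).round(1),"tooly",dx.round(2))
    print("->",f,(r.inv().apply(w-s["tool_pos"])/.12).round(3),w.round(3))
E
python3 - <<'E'
from h import *
shift([-.036,.083,.16]); shift([-.036,.083,.041]); print(tool()[1].as_matrix().round(3))
E
```

```text
t 0.1 open 0.08814808570762249 F [-0.9 -0.3 -0.3] tcp fix mm [ 270.3 -474.7  237.9] tooly -66.69
-> [-0.036, 0.083, 0.16] [ 4.63  -2.583  0.655] [ 0.615 -0.023  0.16 ]
t 0.1 open 0.08814808570762249 F [-0.9 -0.3 -0.3] tcp fix mm [ 270.3 -474.7  237.9] tooly -66.69
-> [-0.036, 0.083, 0.041] [ 4.63  -2.581  1.646] [ 0.615 -0.023  0.041]
[[ 0.918  0.396 -0.   ]
 [ 0.396 -0.918  0.002]
 [ 0.    -0.002 -1.   ]]
```

Emit:
{"api": "apply_moves", "payload": {"motion": [[[0.4, -0.25, 0], 0], [[0.8, -0.5, 0], 0], [[1.0, -0.6, 0], 0]], "hand": 60}}

```text
t: 0.48
tool_pos: [0.3102, -0.4114, 0.2376]
tool_rot: [-0.001, 0.979, 0.203, 0.0]
ft_force: [-0.4, 0.0, 0.8]
opening: 0.0608
```

Emit:
{"api": "apply_moves", "payload": {"motion": [[[0.4, -0.25, 0], 0], [[0.8, -0.5, 0], 0], [[1.0, -0.6, 0], 0]]}}

```text
t: 0.85
tool_pos: [0.3926, -0.2951, 0.2375]
tool_rot: [-0.002, 0.979, 0.204, 0.0]
ft_force: [0.6, 0.0, 0.0]
opening: 0.0601
```

Emit:
{"api": "apply_moves", "payload": {"motion": [[[0.4, -0.25, 0], 0], [[0.8, -0.5, 0], 0], [[1.0, -0.6, 0], 0]]}}

```text
t: 1.23
tool_pos: [0.4747, -0.1785, 0.2376]
tool_rot: [-0.002, 0.979, 0.205, -0.0]
ft_force: [0.3, -0.9, -0.2]
opening: 0.06
```

Emit:
{"api": "apply_moves", "payload": {"motion": [[[0.4, -0.25, 0], 0], [[0.8, -0.5, 0], 0], [[1.0, -0.6, 0], 0], [[1.0, -0.6, 0], 0]]}}

```text
t: 1.72
tool_pos: [0.5561, -0.0628, 0.2374]
tool_rot: [-0.003, 0.978, 0.207, -0.001]
ft_force: [-0.6, -0.6, 0.3]
opening: 0.0599
```

```bash
python3 - <<'E'
from h import *
shift([-.036,.083,.11]);shift([-.036,.083,.041])
E
```

```text
t 1.725 open 0.059910214022820305 F [-0.6 -0.6  0.3] tcp fix mm [-23.2  13.  237.4] tooly -66.15
-> [-0.036, 0.083, 0.11] [ 0.584 -0.099  1.062] [ 0.615 -0.023  0.11 ]
t 1.725 open 0.059910214022820305 F [-0.6 -0.6  0.3] tcp fix mm [-23.2  13.  237.4] tooly -66.15
-> [-0.036, 0.083, 0.041] [ 0.584 -0.096  1.637] [ 0.615 -0.023  0.041]
```

Emit:
{"api": "apply_moves", "payload": {"motion": [[[0.4, -0.1, 0], 0], [[0.585, -0.1, 0.1], 0], [[0.585, -0.1, 0.5], 0], [[0.585, -0.1, 0.9], 0], [[0.585, -0.1, 1.0], 0], [[0.585, -0.1, 1.0], 0]]}}

```text
t: 2.48
tool_pos: [0.6148, -0.0237, 0.1175]
tool_rot: [-0.003, 0.979, 0.206, -0.001]
ft_force: [-0.2, -0.5, 0.8]
opening: 0.06
```

```bash
python3 - <<'E'
from h import *
shift([-.036,.083,.041])
out=[]
for n,(y,x) in(("top",(130,195)),("side",(140,180))):
    im,d,ci=cap(n); out.append(cv2.resize(im[y:y+100,x:x+100],(400,400),interpolation=2))
cv2.imwrite("pics/k1.png",np.hstack(out))
E
```

```text
t 2.475 open 0.0599543732176526 F [-0.2 -0.5  0.8] tcp fix mm [-35.5  82.5 117.5] tooly -66.2
-> [-0.036, 0.083, 0.041] [ 0.005 -0.     0.638] [ 0.615 -0.023  0.041]
```

View pics/k1.png

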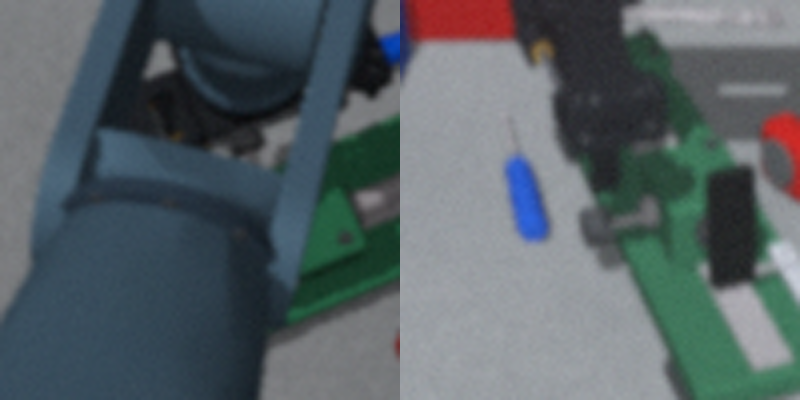

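The gripper is above the knob (side crop: fingers at about (600,170), knob at about (600,225)). I'll descend and grip.

Emit:
{"api": "apply_moves", "payload": {"motion": [[[0.005, 0, 0.2], 0], [[0.005, 0, 0.4], 0], [[0.005, 0, 0.55], 0], [[0.005, 0, 0.64], 0], [[0.005, 0, 0.64], 0]]}}

```text
t: 3.2
tool_pos: [0.617, -0.0231, 0.0428]
tool_rot: [-0.002, 0.978, 0.206, 0.001]
ft_force: [0.1, -0.3, -0.6]
opening: 0.0601
```

Emit:
{"api": "apply_moves", "payload": {"motion": [[[0, 0, 0], 0], [[0, 0, 0], 0], [[0, 0, 0], 0], [[0, 0, 0], 0], [[0, 0, 0], 0], [[0, 0, 0], 0]], "hand": 20, "force": 35}}

```text
t: 3.95
tool_pos: [0.6176, -0.0237, 0.0432]
tool_rot: [-0.002, 0.978, 0.206, 0.001]
ft_force: [2.0, -4.3, 0.9]
opening: 0.0289
```

```bash
python3 - <<'E'
from h import *
shift([-.036,.107,.041])
out=[]
im,d,ci=cap("side"); cv2.imwrite("pics/k2.png",cv2.resize(im[140:240,180:300],(600,500),interpolation=2))
E
```

```text
t 3.95 open 0.028885335574024725 F [ 2.  -4.3  0.9] tcp fix mm [-34.3  85.1  43.2] tooly -66.19
-> [-0.036, 0.107, 0.041] [ 0.182 -0.014  0.019] [ 0.637 -0.013  0.041]
```

View pics/k2.png

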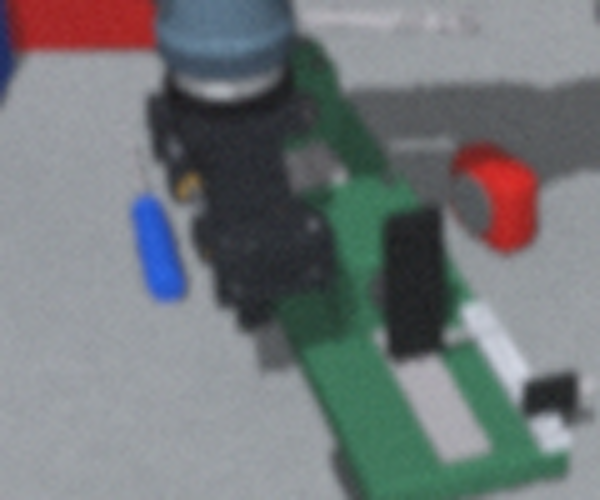

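Emit:
{"api": "apply_moves", "payload": {"motion": [[[0.03, 0, 0], 0], [[0.06, 0, 0], 0], [[0.09, 0, 0], 0], [[0.12, 0, 0], 0], [[0.15, 0, 0], 0], [[0.18, 0, 0], 0], [[0.2, 0, 0], 0], [[0.21, 0, 0], 0], [[0.21, 0, 0], 0], [[0.21, 0, 0], 0]]}}

```text
t: 5.25
tool_pos: [0.6397, -0.0139, 0.0431]
tool_rot: [-0.001, 0.978, 0.206, -0.0]
ft_force: [-3.7, -6.2, 3.8]
opening: 0.029
```

```bash
python3 - <<'E'
from h import *
s,r=tool(); print(r.inv().apply(s["ft_force"]))
shift([-.036,.107,.043])
E
```

```text
[-5.90841792  4.1722433  -3.83912272]
t 5.25 open 0.028996983412797227 F [-3.7 -6.2  3.8] tcp fix mm [-34.4 109.2  43.1] tooly -66.18
-> [-0.036, 0.107, 0.043] [-0.018 -0.013  0.001] [ 0.637 -0.013  0.043]
```

Emit:
{"api": "apply_moves", "payload": {"motion": [[[0.01, 0, 0], 0], [[0.015, 0, 0], 0], [[0.015, 0, 0], 0]]}}

```text
t: 5.62
tool_pos: [0.6397, -0.0139, 0.043]
tool_rot: [-0.001, 0.978, 0.206, -0.002]
ft_force: [-7.5, -7.5, 6.9]
opening: 0.0288
```

Emit:
{"api": "apply_moves", "payload": {"motion": [[[0, 0, 0], 0], [[0, 0, 0], 0], [[0, 0, 0], 0], [[0, 0, 0], 0]], "hand": 60}}

```text
t: 6.12
tool_pos: [0.6397, -0.0135, 0.0429]
tool_rot: [-0.002, 0.978, 0.207, -0.002]
ft_force: [0.7, -0.2, -0.1]
opening: 0.0598
```

Emit:
{"api": "apply_moves", "payload": {"motion": [[[0, 0, -0.2], 0], [[0, 0, -0.5], 0], [[0, 0, -0.9], 0], [[0, 0, -1], 0], [[0, 0, -1], 0]]}}

```text
t: 6.75
tool_pos: [0.6407, -0.0137, 0.1634]
tool_rot: [-0.001, 0.978, 0.207, -0.001]
ft_force: [1.0, 0.3, -0.6]
opening: 0.0602
```

```bash
python3 - <<'E'
from h import *
shift([-.112,0,.19]);shift([-.112,0,.099])
im,d,ci=cap("side"); cv2.imwrite("pics/k3.png",cv2.resize(im[140:240,180:300],(600,500),interpolation=2))
E
```

```text
t 6.75 open 0.06015455771182106 F [ 1.   0.3 -0.6] tcp fix mm [-34.2 110.2 163.4] tooly -66.14
-> [-0.112, 0, 0.19] [-0.917 -0.652 -0.217] [0.508 0.013 0.19 ]
t 6.75 open 0.06015455771182106 F [ 1.   0.3 -0.6] tcp fix mm [-34.2 110.2 163.4] tooly -66.14
-> [-0.112, 0, 0.099] [-0.915 -0.649  0.541] [0.508 0.013 0.099]
```

View pics/k3.png

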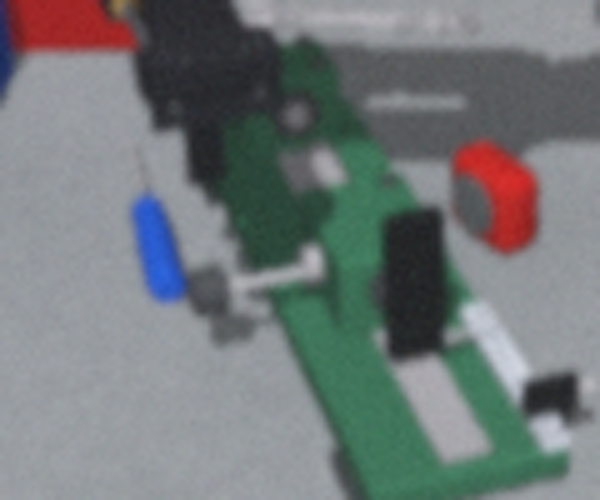

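The knob head stands further out (about (210,290), longer stem showing) and the force rose against the end stop, so it is fully out. Next is the handle.

Emit:
{"api": "apply_moves", "payload": {"motion": [[[0, 0, -0.22], 0], [[-0.3, -0.22, -0.22], 0], [[-0.6, -0.44, -0.22], 0], [[-0.916, -0.65, -0.22], 0], [[-0.916, -0.65, -0.22], 0], [[-0.916, -0.65, 0], 0], [[-0.916, -0.65, 0.3], 0], [[-0.916, -0.65, 0.54], 0], [[-0.916, -0.65, 0.54], 0]]}}

```text
t: 7.92
tool_pos: [0.5053, 0.0137, 0.0946]
tool_rot: [-0.003, 0.978, 0.207, -0.006]
ft_force: [-0.1, -0.0, 0.0]
opening: 0.06
```

Emit:
{"api": "apply_moves", "payload": {"motion": [[[0, 0, 0], 0], [[0, 0, 0], 0], [[0, 0, 0], 0], [[0, 0, 0], 0], [[0, 0, 0], 0], [[0, 0, 0], 0], [[0, 0, 0], 0]], "hand": 5, "force": 45}}

```text
t: 8.8
tool_pos: [0.5063, 0.0125, 0.0953]
tool_rot: [-0.002, 0.978, 0.207, -0.005]
ft_force: [1.3, -5.6, 0.5]
opening: 0.0134
```

```bash
python3 - <<'E'
from h import *
shift([-.185,0,.099])
E
```

```text
t 8.8 open 0.013437130916160198 F [ 1.3 -5.6  0.5] tcp fix mm [-112.2   -2.3   95.3] tooly -66.14
-> [-0.185, 0, 0.099] [ 0.021 -0.607 -0.028] [0.479 0.08  0.099]
```

Emit:
{"api": "apply_moves", "payload": {"motion": [[[0, -0.08, 0], 0], [[0, -0.16, 0], 0], [[0, -0.24, 0], 0], [[0, -0.32, 0], 0], [[0, -0.4, 0], 0], [[0, -0.48, 0], 0], [[0, -0.55, 0], 0], [[0, -0.6, 0], 0], [[0, -0.6, 0], 0], [[0, -0.6, 0], 0]]}}

```text
t: 10.05
tool_pos: [0.4777, 0.0768, 0.0953]
tool_rot: [-0.0, 0.978, 0.207, -0.005]
ft_force: [5.2, -9.3, -8.0]
opening: 0.0137
```

```bash
python3 - <<'E'
from h import *
shift([-.185,0,.099])
out=[]
for n,(y,x) in(("top",(180,200)),("side",(175,235))):
    im,d,ci=cap(n); np.savez(f"{n}1.npz",im=im,d=d); out.append(cv2.resize(im[y:y+70,x:x+70],(400,400),interpolation=2))
cv2.imwrite("pics/p1.png",np.hstack(out))
E
```

```text
t 10.05 open 0.013689523752568515 F [ 5.2 -9.3 -8. ] tcp fix mm [-182.6   -2.7   95.3] tooly -66.13
-> [-0.185, 0, 0.099] [ 0.022 -0.02  -0.031] [0.479 0.08  0.099]
```

View pics/p1.png

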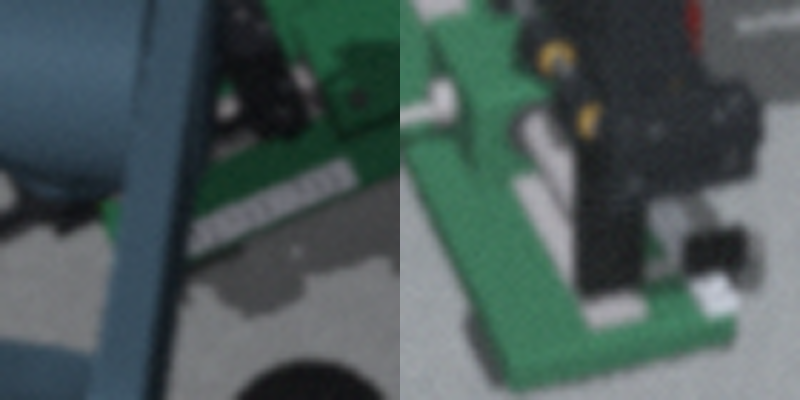

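```bash
cat > f.py <<'E'
from h import *
def face(n,b,p=True):
    z=np.load(n+".npz"); ci=eyes.camera_info(n[:-1]); P=cloud(z["d"],ci); h=cv2.cvtColor(z["im"],cv2.COLOR_BGR2HSV)
    G=np.concatenate([(P[...,:2]-O)@M.T,P[...,2:]],-1)
    k=h[...,2]<75; k&=~((h[...,1]>100)&(h[...,0]>45)&(h[...,0]<95))
    for i in range(3): k&=(G[...,i]>b[i][0])&(G[...,i]<b[i][1])
    f=G[k]; v,u=np.nonzero(k)
    return f,u,v
def q(nm,n,b):
    f,u,v=face(n,b); print(nm,n,len(f),(np.percentile(f,[5,25,50,75,95],axis=0)*1e3).round(1).T.tolist(),"u",u.min(),u.max(),"v",v.min(),v.max()) if len(f) else print(nm,n,0)
if __name__=="__main__":
    q("handle low","side0",((-.15,-.08),(-.012,.012),(.05,.085)))
    q("handle low","side1",((-.22,-.16),(-.012,.012),(.05,.085)))
    q("handle mid","side0",((-.15,-.08),(-.012,.012),(.085,.13)))
    for n in("side0","side1"):
        q("marker rear",n,((-.22,-.15),(-.09,-.035),(.04,.056)))
        q("marker top",n,((-.22,-.15),(-.09,-.035),(.056,.07)))
    q("marker top","top0",((-.22,-.15),(-.09,-.035),(.05,.07)))
    q("handle top","top0",((-.15,-.08),(-.03,.03),(.13,.15)))
E
python3 f.py
```

```text
handle low side0 74 [[-115.6, -114.3, -113.5, -112.3, -110.6], [-11.5, -5.9, 0.5, 6.3, 10.3], [52.1, 59.7, 67.9, 76.9, 83.2]] u 259 267 v 199 209
handle low side1 79 [[-188.9, -187.9, -187.1, -186.3, -185.2], [-11.5, -6.1, -0.4, 5.7, 11.4], [53.2, 58.7, 68.8, 76.5, 82.4]] u 268 276 v 214 224
handle mid side0 99 [[-115.9, -114.3, -113.4, -112.3, -111.0], [-11.6, -5.7, 0.2, 5.9, 9.6], [87.9, 96.7, 108.6, 119.2, 129.0]] u 259 267 v 186 199
marker rear side0 37 [[-187.0, -186.1, -185.1, -184.3, -182.9], [-67.9, -60.9, -53.6, -46.7, -40.9], [42.4, 46.9, 48.1, 52.4, 55.4]] u 285 294 v 217 222
marker top side0 19 [[-187.1, -185.9, -184.8, -184.1, -182.6], [-65.0, -61.3, -55.4, -47.2, -42.2], [56.9, 57.8, 59.9, 60.4, 61.6]] u 285 294 v 215 218
marker rear side1 50 [[-186.8, -186.0, -185.1, -184.1, -183.1], [-70.9, -63.9, -55.5, -46.6, -40.6], [41.0, 44.4, 48.0, 52.3, 55.2]] u 284 295 v 217 222
marker top side1 26 [[-187.7, -185.4, -183.7, -182.4, -179.7], [-66.9, -60.0, -53.6, -48.1, -41.1], [58.2, 58.7, 60.3, 61.0, 62.3]] u 285 294 v 215 218
marker top top0 32 [[-188.5, -186.1, -184.1, -181.9, -180.3], [-72.0, -67.4, -60.0, -50.9, -43.8], [53.3, 57.8, 58.9, 60.6, 63.4]] u 225 231 v 221 230
handle top top0 48 [[-116.9, -113.8, -110.9, -108.1, -105.6], [-15.6, -10.3, -3.1, 2.9, 11.7], [135.6, 137.7, 138.7, 140.3, 142.1]] u 240 246 v 190 200
```

```bash
python3 - <<'E'
from h import *
import f
I=[];D=[]
for _ in range(12):
    im,d,ci=cap("side"); I.append(im.astype(float)); D.append(d)
im=np.mean(I,0).astype(np.uint8); np.savez("side2.npz",im=im,d=np.median(D,0))
f.q("handle","side2",((-.22,-.16),(-.012,.012),(.05,.085)))
f.q("marker rear","side2",((-.22,-.15),(-.068,-.044),(.043,.056)))
a=cv2.resize(im[205:235,262:302],(800,600),interpolation=2)
E=ci["extrinsics"]
def px(p):
    w=E@np.r_[M.T@np.array(p[:2])+O,p[2],1]; return ((w[0]/w[2]*ci["fx"]+ci["cx"]-262+.5)*20,(w[1]/w[2]*ci["fy"]+ci["cy"]-205+.5)*20)
for x,c in((-.184,(0,0,255)),(-.179,(255,0,0)),(-.189,(255,0,0))):  # lines of constant fixture x at z=46mm
    cv2.line(a,*[tuple(int(t) for t in px((x,y,.046))) for y in(-.015,-.04)],c,1)
cv2.imwrite("pics/p2.png",a); shift([-.184,0,.095])
E
```

```text
handle side2 80 [[-188.3, -187.5, -187.2, -187.0, -186.4], [-9.4, -5.9, -0.1, 5.9, 11.5], [51.8, 59.4, 68.9, 77.1, 82.9]] u 268 276 v 214 224
marker rear side2 28 [[-186.0, -185.6, -185.2, -185.0, -184.6], [-67.7, -62.9, -55.7, -51.7, -46.4], [43.6, 46.4, 49.2, 52.7, 54.9]] u 287 294 v 217 221
t 10.75 open 0.013361265430006677 F [ 4.4 -9.3 -8.1] tcp fix mm [-182.5   -2.7   95.3] tooly -66.14
-> [-0.184, 0, 0.095] [ 0.022 -0.013  0.002] [0.48  0.079 0.095]
```

View pics/p2.png

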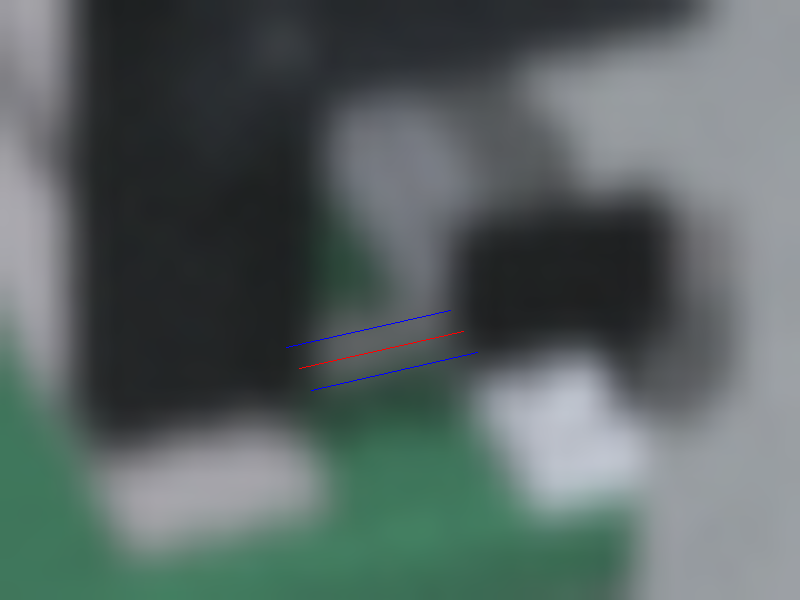

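Averaged over 12 frames, the handle's rear face is at −187.2 mm and the marker's at −185.2 mm. That is exactly the 2 mm offset expected on the mark (14 mm plate, 10 mm marker). The zoomed view shows the pointer at about (370,340), level with the marker at about (570,280), so I'll hand in.

```bash
python3 -c "
from workcell import workorder,state
print(workorder.hand_in()); print(state()['t'])"
```

```text
the job is handed in; nothing more can be done
None
the job is handed in; nothing more can be done
```

I pulled the lock knob fully out and left it out. I then drew the spindle back by its handle onto the marker and handed in at about 10.8 s, with the gripper still holding (handle gripped at 45 N).

- **Lock knob:** it moved 24 mm and the pull force rose against the end stop. After release it stayed out in the side view.
- **Spindle:** it was drawn back about 73.5 mm. Averaged side-camera depth puts the handle's rear face 2.0 mm behind the marker's, which is the offset expected on the mark. The hold did not drift over the last 0.7 s.
- **Disagreements:**
  - The tool itself moved only 70.4 mm. I put the difference down to closing the gripper, which had probably already drawn the handle back about 3 mm.
  - The side camera reads about 4 mm off along the fixture. I compared handle and marker in the same frame so this cancels.
  - I took the mark as the middle of the marker's length along the scale bar, from its given position at y −40 mm.
- **Not checked:** I took no final picture of the other items on the bench. The arm passed above them, and no force reading suggested contact with anything but the knob and handle.

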